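Turn over the nest plate of a work-holding fixture

ROBOT

A 7-joint arm with a two-finger parallel gripper is mounted at the origin on the work surface; the furniture and walls round the work are solid. World frame = base frame: x ahead of the robot, y to its left, z up, the work surface at z = 0. Lengths are in m, angles in rad, forces in N, time in s.
With the tool pointing down it reaches from about 0.425 to 0.95 m from the base axis. Payload 4.7 kg.
Tool frame: the origin (TCP) lies on the centre line of the jaws, within the pads' length; the fingertips stand robot.nose_length ahead of it and the grasp point (between the pads) lies 8 mm behind it (robot.nose_length is the distance from the TCP to the fingertips, in m); z points along the fingers, x is the direction in which the jaws open and shut, and the axes are right-handed (so a half turn about z gives the same grasp; the last joint's range is limited). The gripper opens to 85 mm and grips with 20 to 120 N. Pads are 22 mm wide; open, the fingers measure 114 mm over their backs; the gripper's body (76 mm by 85 mm) begins 54 mm behind the grasp point. The pads swing forward as they close: fully open they stand 13 mm farther back than shut.
Start: joints at [-1.216, 0.469, -0.049, 1.532, 0.024, 1.141, -0.082], TCP at [0.253, 0.626, 0.242] pointing down, gripper open.
Joint ranges: [-2.59, 2.59], [-0.33, 1.99], [-1.39, 1.29], [0.1, 2.45], [-1.04, 4.18], [0.21, 1.99], [-2.66, 2.66]. Speed limits (rad/s): [2.57, 2.57, 3.14, 3.14, 3.14, 3.14, 3.14].

INTERFACE

Orientations are given as [roll, pitch, yaw] about the fixed x, y, z axes, in that order (R = Rz(yaw) Ry(pitch) Rx(roll)).
In Python, from plant import robot gives the robot as it stands. Calls block until the motion is done:
- robot.goto(position, orientation): joint-space move of the TCP to a pose.
- robot.move_straight(position, vel=0.15, attitude=None, contact_N=None): straight line of the TCP; attitude=None keeps the orientation; vel is the mean speed in m/s. With contact_N (N) it stops when the force on the tool has changed by that much, and returns True; else False.
- robot.move_joints(angles): joint-space move.
- robot.grip(opening, strength=None): opening from 0.0 (shut) to 1.0 (fully open); strength is the grip in N (None keeps the last); returns when the fingers have stopped.
- robot.sleep(seconds).
- robot.inverse_kinematics(position, orientation): joint angles nearest the present ones, or None.
- robot.sense(): the state.
- robot.grab_frame(name): name is "scene" or "top"; returns a dict with "image" (384x512x3 uint8, red, green, blue), "range_z" (384x512 float32, m along the optical axis (not along the pixel's ray), 0 where there is no reading), "fx", "fy", "cx", "cy" (pixels), "R" (3x3) and "t" (3): a world point X has camera coordinates R X + t. Camera axes: x right, y down, z forward; pixel columns grow to the right and rows downward; lengths in m; the calibration is good to about 2 mm. A picture is of the moment at which its call begins.
A pose or a line that the arm cannot do raises robot.IKError and nothing moves.
- robot.close_job(): hands the job in, once; it reports no verdict.
The state is a dict: "t": time; "joint_pos": joint angles; "joint_velocities": joint speeds; "effort": joint torques, N m; "tcp_pos": TCP position; "tcp_rot": TCP orientation; "wrist_force": force on the tool from outside, world axes, zero at the start; "torque": the same for the moment, N m; "opening": opening from 0.0 (shut) to 1.0 (fully open).
Only numpy, scipy, OpenCV 4.12 (cv2) and the standard library are available. Lean on these libraries where they do the work, as an engineer would, in place of code of your own. Each camera call takes 0.05 s, during which the arm holds its last target. There are 200 camera calls.

TASK

Change the fixture over from bus bars to fuse links: swing its clamp clear, turn the nest plate end over end so that the fuse pocket faces up, seat it fully down on its two locating pins, then swing the clamp back over the plate to its stop. The pins are unequal, so the plate goes down only one way round. Do not disturb the fuse link, the bus bar or the service plug lying nearby.

Things in the scene. Friction and masses are not known exactly. Their poses are not given: they have to be found in the camera images.
- fixture_seat (a point): Fixture, fixed: grey block 112 (x) x 148 (y) x 22 mm on a dark flange 8 mm thick (x -104 to +74, y +-74 mm). This point: middle of the block's flat top, 30 mm above the work surface; z up, x from the clamp side across the block, y along it. The clamp post, 24 mm thick and 44 mm high, stands at x -80, y -30 mm.
- large_pin (a point): Tip of the larger of two upright steel pins with tapered noses that stand 11.5 mm out of the fixture's top. Pins: 16 mm thick at fixture x +30, y 0 (this one) and 10 mm thick at x -26, y 0 mm. Axes as fixture_seat.
- plate_centre (a point): Centre of the loose aluminium nest plate, 96 (x) x 130 (y) x 14 mm, 0.34 to 0.56 kg. Starts seated on the pins, axes as fixture_seat, centre 7 mm above it. Its +z face (up at the start) has a 24 mm wide, 4 mm deep groove for bus bars along y, open at the ends; its -z face a 34 x 114 mm, 5 mm deep fuse pocket, closed at the ends.
- large_hole (a point): Centre of the plate's 19 mm through hole for the large pin, at plate x +30, y 0; the other, 13 mm, is at x -26, y 0 mm. Turned end over end (about plate x) the plate fits the pins again, z down, its bar then at the fixture's -y end; turned over sideways, or swapped end for end, it does not go down. Axes as plate_centre.
- plate_bar (a point): Middle of the plate's round steel T-bar, at plate y +105 mm: 13 mm thick, 46 mm long (along plate x), on a neck 24 mm wide and 11 mm thick. Its axis lies 40 mm off the plate's end and, seated, 31 mm beyond the fixture's end, with only the work surface 37 mm below. Pinched on its two end faces, the plate can swing about it. Axes as plate_centre.
- clamp_pivot (a point): Point on the vertical axis of the clamp, at the top of its arm, 55 mm above the work surface; axes as fixture_seat.
- clamp_knob (a point): Clamp knob: upright black cylinder 18 mm thick, 42 mm from the pivot axis on the arm; this point is at half its height, 69 mm above the work surface (knob from 55 to 83 mm). The arm is 18 mm wide, its tip 54 mm from the axis, its rubber foot 1.8 mm above the plate.
- clamp (a joint): Angle of the clamp arm, stays where it is left (friction about 0.05 N m). 0 = on its stop, arm along fixture +x over the plate; grows as the arm swings towards fixture -y; 1.57 = other stop, arm along fixture -y, clear of the plate. Starts between 0 and 0.25.
- fuse: Ceramic fuse link with brass feet, 30x110x30 mm, lying on the work surface; origin under its centre. Bystander.
- busbar: Copper bus bar with a bent end, 22x115x23 mm, lying on the work surface; origin under its centre. Bystander.
- plug: Brown service plug with a loop handle, 50x62x70 mm, standing on the work surface; origin under its centre. Bystander.
There are look-alikes about, which are no part of the job. Of the things that look like the part that bears fixture_seat, the middle-sized one is meant.

How it is judged:
On the way, in this order (a step that is already met when the one before it is completed fails the run):
1. the clamp is swung clear of the plate (1.2 rad or more) (value of joint clamp above 1.2 rad), for 0.1 s.
2. the plate is turned over, at least past 115 degrees from its first attitude (angle between plate_centre's own z axis and vertical above 2 rad), for 0.1 s.
3. the plate is down on both pins, pocket up, before the clamp comes back (still past 0.6 rad) (angle between plate_centre's own z axis and vertical above 3.08 rad and z of plate_centre in the frame of fixture_seat below 0.009 m and horizontal distance between plate_centre and fixture_seat below 0.004 m and value of joint clamp above 0.6 rad), for 0.2 s.
At the end, for the whole second after the job is handed in: Plate flat (0.06 rad) on the fixture, fuse pocket up, both pins in their holes: centre within 4 mm of the seat centre from above, at most 2 mm above seated height, square to the fixture within 0.1 rad; clamp arm back over it, within 0.2 rad of its stop (angle between plate_centre's own z axis and vertical above 3.08 rad and z of plate_centre in the frame of fixture_seat below 0.009 m and horizontal distance between plate_centre and fixture_seat below 0.004 m and angle between the y axis of plate_centre and the y axis of fixture_seat, either way round below 0.1 rad and value of joint clamp below 0.2 rad); the robot touches nothing.
It fails at once if the fuse link is moved more than 25 mm (distance of fuse from where it was at the start of the episode above 0.025 m).
It fails at once if the bus bar is moved more than 25 mm (distance of busbar from where it was at the start of the episode above 0.025 m).
It fails at once if the service plug is moved more than 25 mm (distance of plug from where it was at the start of the episode above 0.025 m).
It also fails if it takes over 72 s, if anything falls off the work surface, if the arm or the gripper's body presses on something with over 40 N, if the wrist force passes 120 N, or if a joint passes its speed limit or range.

## Working session

There is one attempt and no reset: what is moved stays moved. The work goes in short steps, each a Python script; the robot and the scene stay as the last script left them, time stands still between calls to the robot, and variables do not carry over. Pictures are saved under pics/ and viewed, about 8 in all and at most 12, crops included, and the job is handed in when it is done.

```bash
ls; mkdir -p pics; python3 - <<'E'
from plant import robot
import cv2,numpy as np,pickle
for n in("scene","top"):
    f=robot.grab_frame(n); pickle.dump(f,open(f"{n}0.pkl","wb"))
    print(n,f["fx"],f["cx"],f["cy"],np.round(f["R"],3).tolist(),np.round(f["t"],3).tolist())
    cv2.imwrite(f"pics/{n}0.png",cv2.resize(f["image"][:,:,::-1],(800,600),interpolation=cv2.INTER_CUBIC))
print(robot.sense(),robot.nose_length)
E
```

```text
pics
scene 462.3228181798966 253.95262610730416 188.12316997797873 [[0.76, -0.65, 0.014], [-0.367, -0.447, -0.816], [0.536, 0.615, -0.578]] [-0.346, 0.226, 1.43]
top 454.84379260545643 262.89166415620747 189.95357344468962 [[-0.02, -1.0, -0.002], [-0.991, 0.02, -0.136], [0.136, -0.0, -0.991]] [-0.006, 0.452, 1.394]
{'t': 0.1, 'joint_pos': array([-1.21588934,  0.4693669 , -0.04861195,  1.53356448,  0.02406989,
        1.14102519, -0.08230932]), 'joint_velocities': array([ 2.73631176e-05, -2.05828060e-03,  8.37132491e-04, -3.26420574e-03,
       -9.53161035e-04, -1.35158606e-03,  2.62797591e-04]), 'effort': array([ 8.57979521e-04, -5.11513746e+01, -4.68372821e-02, -2.38387907e+01,
        1.07704994e-02,  4.36592949e-03, -1.58596430e-05]), 'tcp_pos': array([0.25253514, 0.62543067, 0.2413665 ]), 'tcp_rot': array([3.14156481e+00, 1.77971549e-03, 1.18701139e+00]), 'wrist_force': array([-0.52221549, -0.33416125,  0.15260803]), 'torque': array([0.01262753, 0.03747063, 0.01230546]), 'opening': 0.9991125357770768} 0.011
```

View pics/scene0.png

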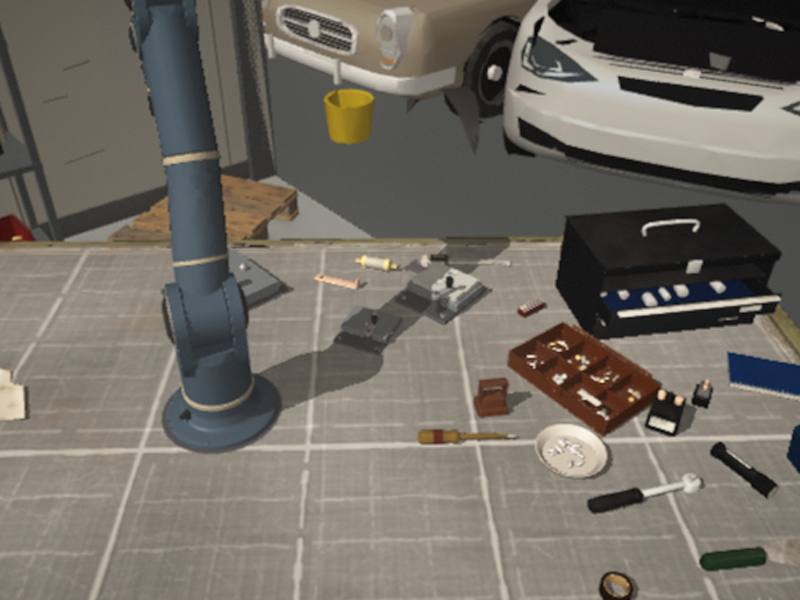

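View pics/top0.png

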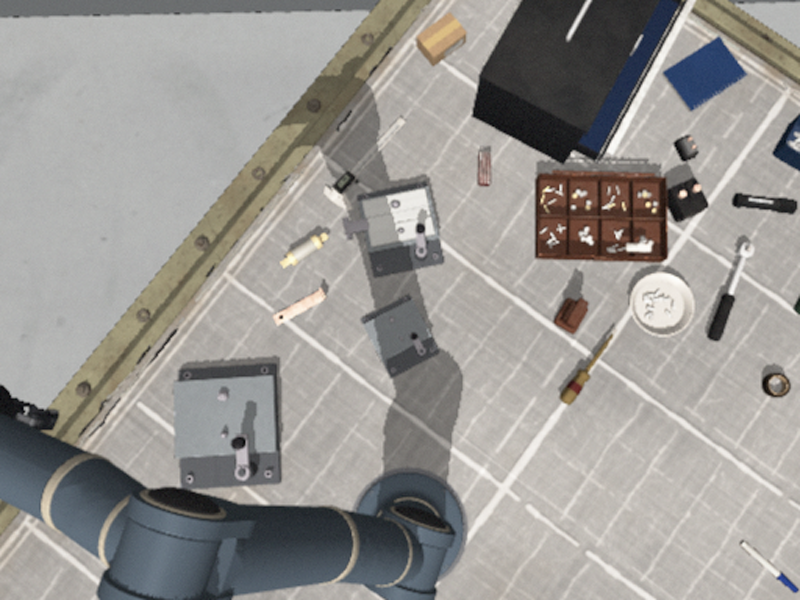

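Candidates for the fixture, in the top picture: a large one at (228,420), a small one at (400,335), and a middle-sized one at (400,225). The middle-sized one carries the bright plate, with its T-bar at (350,228) and knob at (420,230), so I choose it. The bus bar is at (300,306), the fuse at (303,250) and the plug at (572,313). Next I'll take a close crop and measure.

```bash
cat > h.py <<'E'
import numpy as np,cv2
def cloud(f):
    v,u=np.mgrid[0:384,0:512]; z=f["range_z"]
    P=np.stack([(u-f["cx"])/f["fx"]*z,(v-f["cy"])/f["fy"]*z,z],-1)
    W=(P-f["t"])@f["R"]; W[z==0]=np.nan
    return W
def ray(f,u,v,h):
    d=f["R"].T@np.array([(u-f["cx"])/f["fx"],(v-f["cy"])/f["fy"],1]); o=-f["R"].T@f["t"]
    return o+d*(h-o[2])/d[2]
def proj(f,X):
    c=f["R"]@np.asarray(X)+f["t"]; return c[0]/c[2]*f["fx"]+f["cx"],c[1]/c[2]*f["fy"]+f["cy"]
E
python3 - <<'E'
import pickle; from h import *
t=pickle.load(open("top0.pkl","rb"));s=pickle.load(open("scene0.pkl","rb"))
for f,(u,v) in((t,(256,144)),):
    c=ray(f,u,v,.044);print("c",c)
for n,f in(("top",t),("scene",s)):
    W=cloud(f); d=np.hypot(W[...,0]-c[0],W[...,1]-c[1])
    near=d<.16
    z=W[...,2]
    print(n,np.histogram(z[near],bins=np.arange(-.01,.1,.005)))
    for a,b,nm in((.038,.05,"plate"),(.004,.013,"flange"),(.062,.095,"knob"),(.05,.06,"arm")):
        m=near&(z>a)&(z<b); P=W[m]
        if len(P)<4: print(nm,len(P));continue
        r=cv2.minAreaRect((P[:,:2]*1000).astype(np.float32)); print(nm,len(P),np.round(r[0],1),np.round(r[1],1),round(r[2],1),"z med",np.round(np.median(P[:,2]),4),"mean",np.round(P.mean(0),4))
p=t["image"][100:190,205:300,::-1]; p=cv2.resize(p,(760,720)[:2],interpolation=cv2.INTER_CUBIC)
q=s["image"][155:215,240:330,::-1]
cv2.imwrite("pics/c1.png",np.hstack([cv2.resize(t["image"][105:185,215:295,::-1],(400,400),interpolation=cv2.INTER_CUBIC),cv2.resize(s["image"][155:215,250:320,::-1],(400,400*60//70),interpolation=cv2.INTER_CUBIC) if 0 else cv2.resize(s["image"][150:220,250:320,::-1],(400,400),interpolation=cv2.INTER_CUBIC)]))
E
```

```text
c [0.59616908 0.00387182 0.044     ]
top (array([ 533, 2479, 1677,  617,  228,   89,   67,  172,  162,  346,  680,
        272,   51,   39,   10,    2,    3,    4,   16,    5,    0]), array([-0.01 , -0.005,  0.   ,  0.005,  0.01 ,  0.015,  0.02 ,  0.025,
        0.03 ,  0.035,  0.04 ,  0.045,  0.05 ,  0.055,  0.06 ,  0.065,
        0.07 ,  0.075,  0.08 ,  0.085,  0.09 ,  0.095]))
plate 1143 [590.7  28.4] [139.3 176.7] 9.6 z med 0.0426 mean [0.6125 0.0204 0.0429]
flange 967 [601.8   5.7] [306.4 310.4] 42.3 z med 0.0071 mean [0.5764 0.0157 0.0074]
knob 34 [563.7 -34.5] [15.5 53.4] 88.8 z med 0.0805 mean [ 0.5775 -0.0338  0.0781]
arm 90 [590.8   9.9] [127.5 123.7] 6.3 z med 0.0544 mean [ 0.5653 -0.0287  0.0545]
scene (array([ 178, 1172,  563,  278,  105,   87,   76,   98,   88,  167,  326,
         82,   32,   16,   10,    2,    8,   10,    6,    0,    0]), array([-0.01 , -0.005,  0.   ,  0.005,  0.01 ,  0.015,  0.02 ,  0.025,
        0.03 ,  0.035,  0.04 ,  0.045,  0.05 ,  0.055,  0.06 ,  0.065,
        0.07 ,  0.075,  0.08 ,  0.085,  0.09 ,  0.095]))
plate 500 [585.8  24.5] [145.6 176.2] 10.2 z med 0.0421 mean [0.6058 0.0134 0.0424]
flange 404 [589.8  24.2] [313.9 224.3] 23.1 z med 0.0072 mean [0.5637 0.0052 0.0075]
knob 30 [580.4 -36.2] [19.9 15.3] 46.2 z med 0.0762 mean [ 0.578  -0.0383  0.0748]
arm 48 [557.6 -35.9] [63.1 21.4] 5.8 z med 0.0541 mean [ 0.5557 -0.0384  0.0542]
```

View pics/c1.png

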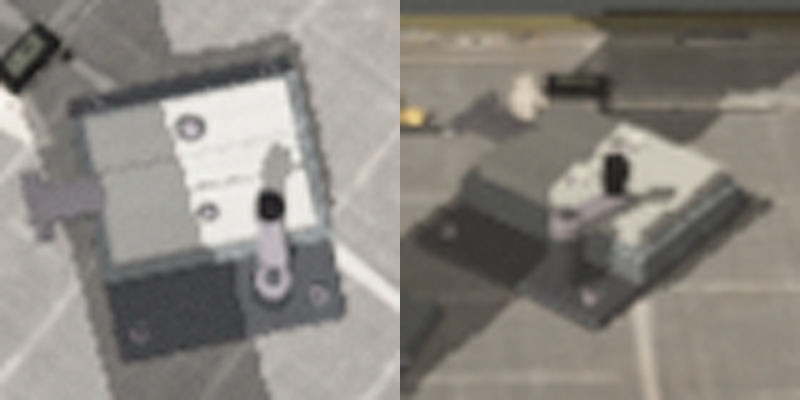

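The crop (x5, offset 215,105) shows the plate with its large hole and pin at (190,128), the small pin at (208,211), the T-bar centred near (42,207), the knob at (270,206) and the pivot at (272,280). I'll get precise pose and yaw from edge fits.

```bash
cat > m.py <<'E'
import pickle; from h import *
t=pickle.load(open("top0.pkl","rb"))
g=cv2.GaussianBlur(cv2.cvtColor(t["image"],cv2.COLOR_RGB2LAB).astype(np.float32),(0,0),.6)
px=lambda a,b:np.array([214.6+a/5,104.6+b/5])  # crop->pixel (resize centre offset)
def edge(a,b,h,name):
    A,B=px(*a),px(*b); d=(B-A)/np.linalg.norm(B-A); n=np.array([-d[1],d[0]])
    o=np.arange(-2.4,2.41,.2); pts=[]
    for s in np.linspace(.08,.92,40):
        q=(A+(B-A)*s)[None]+o[:,None]*n
        pr=np.stack([cv2.remap(g[:,:,k],q[:,0].astype(np.float32)[None],q[:,1].astype(np.float32)[None],cv2.INTER_LINEAR)[0] for k in range(3)],-1)
        e=np.linalg.norm(np.gradient(pr,axis=0),axis=1)**2; pts.append((A+(B-A)*s)+n*(o@e/e.sum()))
    pts=np.array([ray(t,*p,h)[:2] for p in pts],np.float32)
    v=cv2.fitLine(pts,cv2.DIST_HUBER,0,.01,.01).ravel()
    r=(pts-v[2:])@np.array([-v[1],v[0]])
    print(name,"dir deg %.2f"%(np.degrees(np.arctan2(v[1],v[0]))%180),"pt",np.round(v[2:],4),"rms mm %.2f"%(r.std()*1e3))
    return v
c={k:ray(t,*px(*p),h)[:3] for k,(p,h) in dict(large=((190,128),.0415),small=((208,211),.0415),bar=((41,207),.037),barA=((30,173),.037),barB=((50,240),.037),knobtop=((270,203),.083),pivot=((272,280),.055)).items()}
for k,v in c.items(): print(k,np.round(v,4))
edge((82,118),(165,101),.044,"plate +x shade");edge((170,100),(290,75),.044,"plate +x lit")
edge((108,262),(195,245),.044,"plate -x")
edge((82,122),(107,262),.044,"plate +y"); edge((295,80),(320,225),.044,"plate -y")
edge((72,103),(292,60),.008,"flange top/back? ")
edge((122,360),(342,315),.008,"flange -x")
edge((292,42),(340,315),.008,"flange -y")
edge((110,280),(122,360),.008,"flange +y lower")
E
python3 m.py
```

```text
large [0.6417 0.0139 0.0415]
small [0.5877 0.0034 0.0415]
bar [0.5935 0.109  0.037 ]
barA [0.6157 0.1158 0.037 ]
barB [0.5721 0.1035 0.037 ]
knobtop [ 0.5822 -0.0351  0.083 ]
pivot [ 0.5399 -0.0357  0.055 ]
plate +x shade dir deg 100.92 pt [0.6551 0.0542] rms mm 0.27
plate +x lit dir deg 100.65 pt [ 0.668  -0.0136] rms mm 0.16
plate -x dir deg 100.84 pt [0.5593 0.0372] rms mm 0.12
plate +y dir deg 10.82 pt [0.6073 0.0735] rms mm 1.41
plate -y dir deg 8.83 pt [ 0.6205 -0.058 ] rms mm 0.53
flange top/back?  dir deg 98.17 pt [0.6793 0.0143] rms mm 1.06
flange -x dir deg 101.05 pt [ 0.5102 -0.0105] rms mm 0.43
flange -y dir deg 10.38 pt [ 0.6147 -0.0666] rms mm 2.44
flange +y lower dir deg 11.65 pt [0.524  0.0662] rms mm 0.55
```

```bash
cat >> h.py <<'E'
YAW=np.radians(10.75); C=np.array([.6140,.0080,.030])
ux=np.array([np.cos(YAW),np.sin(YAW),0]);uy=np.array([-ux[1],ux[0],0])
def F(x,y,z): return C+ux*x*1e-3+uy*y*1e-3+np.array([0,0,z*1e-3])   # fixture mm -> world
def knob(th,r=42): return -80+r*np.cos(th),-30-r*np.sin(th)
def down(yaw): return [np.pi,0,yaw]
E
python3 - <<'E'
from plant import robot; from h import *
import sys
th=.155; y0=YAW+np.pi/2
for k in(0,-np.pi):
    print(k,[None if (q:=robot.inverse_kinematics(F(*knob(a),40),down(y0+k-a))) is None else np.round(q,2).tolist() for a in(th,1.5)])
print([np.round(robot.inverse_kinematics(F(0,b,z),down(YAW+k)),2).tolist() for b,z,k in((105,-1,0),(-105,-1,0),(70,210,0),(105,-1,-np.pi))])
E
```

```text
0 [[-0.17, 0.53, 0.21, 1.91, -0.16, 0.71, 1.74], [-0.29, 0.53, 0.47, 1.99, -0.36, 0.71, 0.65]]
-3.141592653589793 [[-0.46, 0.6, 0.62, 1.93, -0.49, 0.77, -1.11], [-0.69, 0.79, 1.11, 2.01, -0.9, 0.94, -1.99]]
[[-0.5, 0.63, 0.34, 1.89, -0.32, 0.68, 0.22], [-0.2, 0.68, 0.4, 1.8, -0.38, 0.73, 0.6], [-0.56, 0.38, 0.48, 1.73, -0.19, 1.08, 0.17], [-0.97, 0.94, 1.1, 1.91, -1.03, 1.0, -2.33]]
```

```bash
python3 - <<'E'
from plant import robot; from h import *
import pickle
th=.155; y0=YAW+np.pi/2
robot.goto(F(*knob(th),140),down(y0-th)); 
robot.grip(.45,30)
robot.move_straight(F(*knob(th),41),.2,contact_N=8) and print("contact down!")
print(robot.sense()["tcp_pos"],F(*knob(th),41))
robot.grip(.0,25); s=robot.sense(); print("open",s["opening"],s["wrist_force"].round(1))
for a in np.linspace(th,1.52,8)[1:]:
    robot.move_straight(F(*knob(a),41),.15,attitude=down(y0-a))
s=robot.sense(); print(s["opening"],s["wrist_force"].round(1),s["t"])
robot.grip(.45); robot.move_straight(F(*knob(1.52),130),.3)
robot.goto(F(0,105,90),down(YAW)); print(robot.sense()["t"])
f=robot.grab_frame("top"); pickle.dump(f,open("top1.pkl","wb"))
cv2.imwrite("pics/top1.png",cv2.resize(f["image"][75:225,175:375,::-1],(800,600),interpolation=cv2.INTER_CUBIC))
E
```

```text
[ 0.58364564 -0.03526223  0.07157882] [ 0.58297734 -0.03502552  0.071     ]
open 0.19445821153205392 [0.3 0.1 4.5]
0.19443734279521535 [-2.7 -0.4  9.2] 6.5917
8.1917
```

View pics/top1.png

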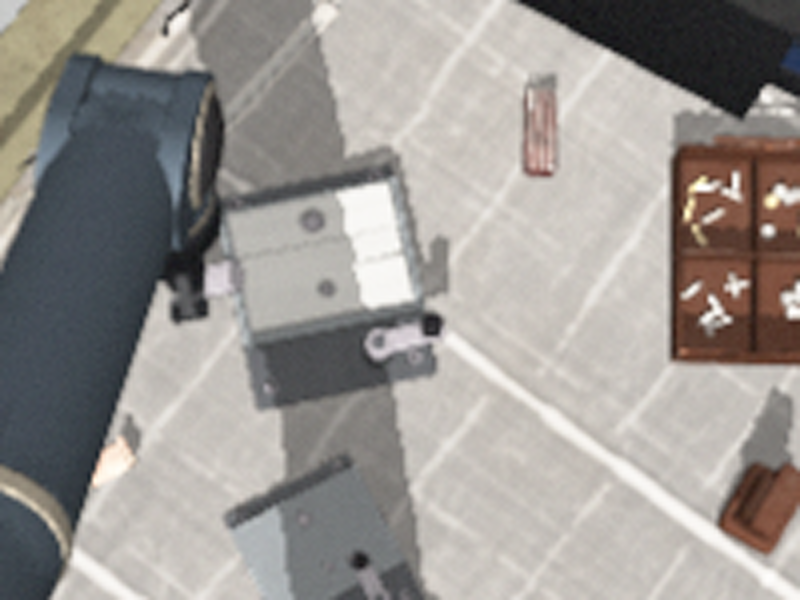

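The clamp arm now points along fixture -y (knob at 430,325) and the plate is still seated, with the gripper over the bar. Next I pinch the bar and swing the plate up about its far edge.

```bash
cat >> h.py <<'E'
def arc(pivot_y,rel,phi):  # bar position (fixture y,z mm) with plate corner on pivot, plate turned by phi
    c,s=np.cos(phi),np.sin(phi); return pivot_y+c*rel[0]-s*rel[1], s*rel[0]+c*rel[1]
E
python3 - <<'E'
from plant import robot; from h import *
import pickle
robot.grip(.75,40)
print("contact",robot.move_straight(F(0,105,-1),.15,contact_N=8),robot.sense()["tcp_pos"],F(0,105,-1))
robot.grip(0,40); s=robot.sense(); print("open",s["opening"]*85,s["wrist_force"].round(1),s["torque"].round(2),s["tcp_pos"],s["t"])
for ph in np.radians([5,10,17,26,36,48,60,70,80,90]):
    y,z=arc(-65,(170,7),ph); robot.move_straight(F(0,y,z-8),.12)
    s=robot.sense(); print(round(np.degrees(ph)),s["wrist_force"].round(1),s["torque"].round(2),round(s["opening"]*85,1))
    if abs(s["wrist_force"]).max()>40: break
else: robot.move_straight(F(0,y,z+22),.12)
print(robot.sense()["t"],robot.sense()["wrist_force"])
a=[]
for n in("top","scene"):
    f=robot.grab_frame(n); pickle.dump(f,open(n+"2.pkl","wb"))
    r=f["image"][75:225,175:375,::-1] if n=="top" else f["image"][110:260,200:400,::-1]
    a.append(cv2.resize(r,(400,300),interpolation=cv2.INTER_CUBIC))
cv2.imwrite("pics/p2.png",np.hstack(a))
E
```

```text
contact False [0.59509857 0.1109896  0.02958153] [0.59441498 0.11115729 0.029     ]
open 44.34037963348895 [-1.1 -0.1  5.3] [ 0.    0.19 -0.02] [0.59534684 0.11123989 0.03036579] 9.6583
5 [ 0.5 -0.2 -3.4] [ 0.16 -0.05  0.09] 44.6
10 [ 0.3 -0.2 -3.4] [ 0.12 -0.07  0.1 ] 44.2
17 [ 1.2  0.4 -3.3] [ 0.12 -0.    0.08] 44.6
26 [ 0.3  0.5 -3.6] [ 0.16 -0.05  0.06] 44.9
36 [ 0.8 -0.2 -3.4] [ 0.05 -0.08  0.03] 44.7
48 [ 0.1  1.5 -4.4] [ 0.14 -0.05 -0.  ] 44.7
60 [ 0.1  0.6 -4.4] [ 0.3  -0.02  0.03] 44.5
70 [-1.   0.1 -5.7] [0.37 0.1  0.01] 44.4
80 [-1.6  3.2 -0.6] [ 0.89  0.28 -0.09] 44.6
90 [-0.   1.2 -3.9] [ 0.53  0.04 -0.01] 44.9
13.8083 [-0.20397679  0.23019247 -5.54836119]
```

View pics/p2.png

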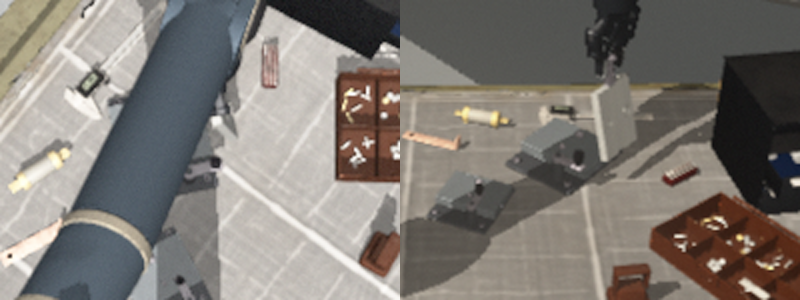

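The scene view shows the plate hanging under the gripper, with all bystanders in place. I'll check the hang angle from depth, then lean the plate with its free edge towards +y by tilting the tool on a firm grip.

```bash
cat >> h.py <<'E'
def lean(f,by,bz):
    W=cloud(f).reshape(-1,3); W=W[~np.isnan(W[:,0])]-C
    L=np.stack([W@ux,W@uy,W[:,2]],1)*1e3
    m=(abs(L[:,0])<45)&(abs(L[:,1]-by)<90)&(L[:,2]>bz-165)&(L[:,2]<bz-50)&(L[:,2]>14); P=L[m]
    if len(P)<30: return len(P)
    v=cv2.fitLine(P[:,1:].astype(np.float32),cv2.DIST_HUBER,0,.01,.01).ravel()
    d=v[:2]*np.sign(-v[1]); off=(v[2:]-[by,bz])@[-d[1],d[0]]
    return len(P),"edge dir from vertical deg (+ = to +y) %.1f"%np.degrees(np.arctan2(d[0],-d[1])),"line offset from bar mm %.1f"%off
def T(y,z,dl):  # bar at fixture y,z mm, tool tilted dl toward +y -> tcp pose
    n=uy*np.sin(dl)-np.array([0,0,np.cos(dl)]); return F(0,y,z)+.008*n,[np.pi+dl,0,YAW]
E
python3 - <<'E'
from plant import robot; from h import *
import pickle
print(lean(pickle.load(open("scene2.pkl","rb")),-72,200))
robot.grip(0,110)
p,o=T(-72,205,0); robot.move_straight(p,.15)
p,o=T(55,205,0); robot.move_straight(p,.15)
print(lean(robot.grab_frame("scene"),55,205))
p,o=T(40,205,.4); robot.move_straight(p,.08,attitude=o)
f=robot.grab_frame("scene");print(lean(f,40,205)); s=robot.sense(); print(s["tcp_pos"],p,s["t"],s["torque"].round(2),s["opening"]*85)
pickle.dump(f,open("scene3.pkl","wb"))
E
```

```text
(468, 'edge dir from vertical deg (+ = to +y) -14.7', 'line offset from bar mm 2.8')
(471, 'edge dir from vertical deg (+ = to +y) -15.5', 'line offset from bar mm -0.3')
(331, 'edge dir from vertical deg (+ = to +y) 6.1', 'line offset from bar mm -0.9')
[0.60607909 0.05119532 0.22762655] [0.60595795 0.05035869 0.22763151] 16.025 [-0.68 -0.19  0.01] 42.58456563501568
```

```bash
python3 - <<'E'
from plant import robot; from h import *
import pickle
p,o=T(5,205,.75); robot.move_straight(p,.08,attitude=o)
print(lean(robot.grab_frame("scene"),5,205))
y,z=arc(65,(170,-7),np.radians(116)); print(y,z)
p,o=T(y,z+10,.75); robot.move_straight(p,.12)
print(lean(robot.grab_frame("scene"),y,z+10))
p,o=T(y,z-8,.75); print("contact",robot.move_straight(p,.04,contact_N=5)); s=robot.sense(); print(s["tcp_pos"]-p,s["wrist_force"].round(1))
f=robot.grab_frame("scene");print(lean(f,y,z),s["t"],s["opening"]*85)
cv2.imwrite("pics/p3.png",cv2.resize(f["image"][110:230,210:370,::-1],(640,480),interpolation=cv2.INTER_CUBIC))
E
```

```text
(187, 'edge dir from vertical deg (+ = to +y) 24.2', 'line offset from bar mm 1.3')
-3.231536630049007 155.8635858983819
(171, 'edge dir from vertical deg (+ = to +y) 24.1', 'line offset from bar mm 0.4')
contact True
[ 0.00067639 -0.00129682  0.00802751] [-0.1 -4.1  3.1]
(149, 'edge dir from vertical deg (+ = to +y) 24.1', 'line offset from bar mm -0.9') 17.5167 42.55489782296277
```

View pics/p3.png

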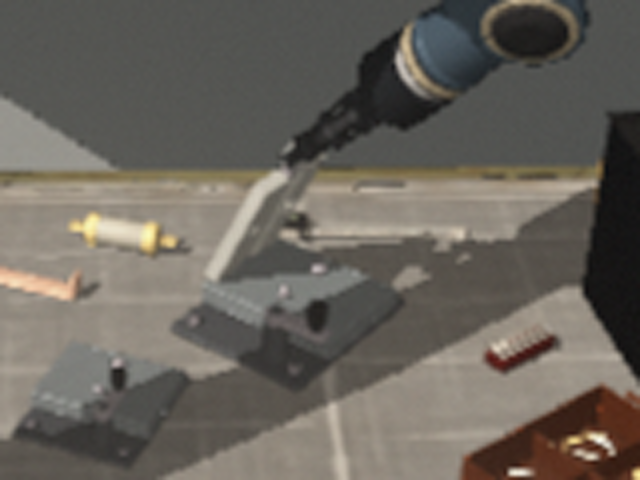

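The plate leans with its free edge on the block near fixture y +65, and both pins are visible. Next I loosen the grip and lay the plate down along the arc.

```bash
python3 - <<'E'
from plant import robot; from h import *
import pickle
robot.grip(0,40)
for d in (114,120,127,134,141,148,155,160,164):
    dl=.75 if d<=141 else .75*(164-d)/23
    y,z=arc(65,(170,-7),np.radians(d)); p,o=T(y,z+1,dl); robot.move_straight(p,.1,attitude=o)
    s=robot.sense(); print(d,s["wrist_force"].round(1),s["torque"].round(2),round(s["opening"]*85,1))
    if abs(s["wrist_force"]).max()>35: break
print(s["t"],s["tcp_pos"]-p)
a=[]
for n in("top","scene"):
    f=robot.grab_frame(n); pickle.dump(f,open(n+"4.pkl","wb"))
    r=f["image"][105:195,205:325,::-1] if n=="top" else f["image"][130:220,225:345,::-1]
    a.append(cv2.resize(r,(400,300),interpolation=cv2.INTER_CUBIC))
cv2.imwrite("pics/p4.png",np.hstack(a))
E
```

```text
114 [-0.1  0.8 -4.4] [-1.61 -0.29 -0.01] 42.6
120 [-0.4  1.7 -1. ] [-0.67 -0.15  0.14] 42.7
127 [-1.4  1.4  3.2] [0.45 0.33 0.46] 42.7
134 [ 1.4 -0.5  4.3] [ 0.36 -0.37 -0.14] 42.8
141 [ 1.8 -1.5  4.3] [-0.05 -0.39 -0.35] 42.8
148 [1.2 0.3 1.7] [-0.08  0.09 -0.  ] 42.9
155 [-0.3  1.9 -1.4] [ 0.41  0.13 -0.04] 42.6
160 [ 0.1  2.5 -1.1] [0.65 0.08 0.02] 43.0
164 [-0.7  4.7 -0.7] [1.09 0.07 0.04] 42.8
20.7833 [-0.00058787  0.00161764 -0.00060675]
```

View pics/p4.png

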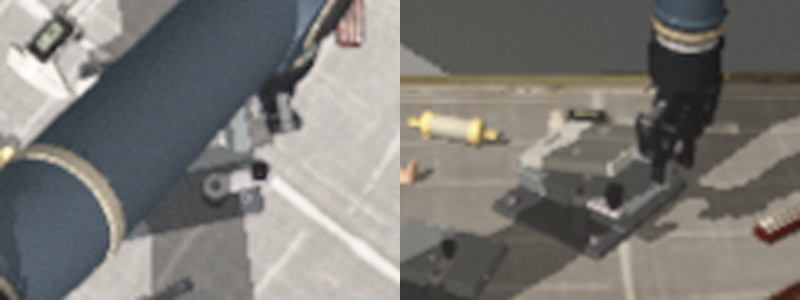

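The scene view shows the plate nearly flat over the pins, with the bar at the -y end and the tool down. I'll continue to the mirrored bar position, which is the measured grasp position shifted 210 mm along -y.

```bash
python3 - <<'E'
from plant import robot; from h import *
A0=np.array([0.59534684,0.11123989,0.03036579]); G=A0-.210*uy
b0=F(0,-105,-1)
for d in (167,170,172,174,176,178,180):
    y,z=arc(65,(170,-7),np.radians(d)); p=F(0,y,z-8)+(G-b0)*[1,1,0]-[.0006,0,0]
    robot.move_straight(p,.06)
    s=robot.sense(); e=s["tcp_pos"]-F(0,y,z-8)-(G-b0)*[1,1,0]
    print(d,s["wrist_force"].round(1),s["torque"].round(2),(e*1e3).round(1))
    if abs(s["wrist_force"]).max()>25: break
print("z",s["tcp_pos"][2],"seated ref",A0[2],s["t"])
f=robot.grab_frame("scene"); W=cloud(f).reshape(-1,3); W=W[~np.isnan(W[:,0])]-C
L=np.stack([W@ux,W@uy,W[:,2]],1)*1e3; 
m=(abs(L[:,0])<42)&(abs(abs(L[:,0])-0)>19)&(abs(L[:,1])<58)&(L[:,2]>6)&(L[:,2]<40); P=L[m]
k=np.linalg.lstsq(np.c_[P[:,:2],np.ones(len(P))],P[:,2],rcond=None)[0]; print(len(P),"slopes",k[:2].round(3),"z0",k[2].round(1),"resid",np.std(P[:,2]-np.c_[P[:,:2],np.ones(len(P))]@k).round(1))
cv2.imwrite("pics/p5.png",cv2.resize(f["image"][130:220,225:345,::-1],(640,480),interpolation=cv2.INTER_CUBIC))
E
```

```text
167 [-0.2 -1.2  1.7] [0.41 0.18 0.08] [-0.7 -1.5 -0. ]
170 [ 0.9 -2.5  0.7] [-0.04 -0.02 -0.03] [-0.3 -1.2  0. ]
172 [-0.  -4.   1.5] [-0.02 -0.07 -0.09] [-0.5 -0.5 -0.1]
174 [ 0.8 -1.7  3.7] [ 0.14 -0.03 -0.14] [-0.3  0.1  0.1]
176 [ 2.  -1.7  5.2] [ 0.26 -0.22 -0.19] [0.  0.  0.5]
178 [ 1.1 -2.   4.8] [ 0.16 -0.22 -0.2 ] [-0.  -0.1  0.6]
180 [ 2.1 -2.1  6.1] [ 0.13 -0.28 -0.15] [-0.2 -0.1  0.4]
z 0.029438286159215697 seated ref 0.03036579 22.75
204 slopes [-0.008  0.038] z0 22.8 resid 3.1
```

View pics/p5.png

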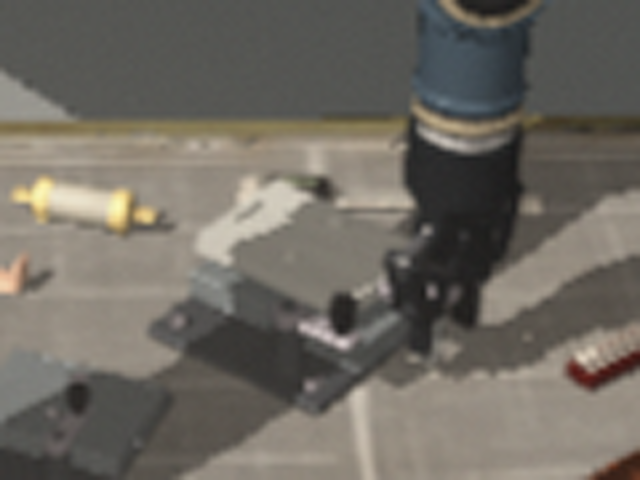

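```bash
cat >> h.py <<'E'
def plane(f,pr=True):
    W=cloud(f).reshape(-1,3); W=W[~np.isnan(W[:,0])]-C
    L=np.stack([W@ux,W@uy,W[:,2]],1)*1e3
    P=L[(abs(L[:,0])<44)&(abs(L[:,0])>20)&(abs(L[:,1])<60)&(L[:,2]>2)&(L[:,2]<32)]
    from scipy.optimize import least_squares
    A=np.c_[P[:,:2],np.ones(len(P))]
    k=least_squares(lambda k:A@k-P[:,2],[0,0,15],loss="soft_l1",f_scale=1).x
    return len(P),"slope x %.3f y %.3f z0 %.1f"%tuple(k)
E
python3 - <<'E'
from plant import robot; from h import *
import pickle
for n in("scene","top"): print(n,"start",plane(pickle.load(open(n+"0.pkl","rb"))),"now",plane(robot.grab_frame(n)))
f=robot.grab_frame("scene");t=robot.grab_frame("top")
W=cloud(f)-C; x,y,z=W@ux*1e3,W@uy*1e3,W[...,2]*1e3
for yb in range(-60,75,15):
    m=(abs(y-yb)<7)&(z>-5)&(z<40)
    print(yb,[ (lambda q:(round(float(np.median(q)),1),len(q)) if len(q)>3 else None)(z[m&(abs(x-xb)<7)]) for xb in(-40,-27,0,27,40)])
E
```

```text
scene start (218, 'slope x -0.019 y -0.006 z0 12.7') now (209, 'slope x -0.011 y 0.028 z0 23.3')
top start (519, 'slope x -0.006 y -0.003 z0 13.2') now (24, 'slope x -0.009 y 0.035 z0 24.2')
-60 [(0.7, 6), (3.4, 17), (-2.0, 4), None, None]
-45 [None, (19.8, 13), (20.4, 6), None, None]
-30 [(21.2, 11), (22.7, 8), (17.5, 7), (22.7, 10), (23.8, 8)]
-15 [(21.3, 10), (23.3, 9), (18.6, 8), (23.9, 13), (23.8, 7)]
0 [(22.7, 13), (24.2, 8), (19.5, 7), (23.1, 6), (23.3, 5)]
15 [(22.1, 13), (25.1, 7), (19.0, 8), (20.5, 7), (22.0, 13)]
30 [(21.6, 17), (24.4, 9), (20.4, 8), (22.8, 9), (22.3, 8)]
45 [(20.3, 13), (23.2, 5), (19.0, 6), (25.7, 8), (25.3, 6)]
60 [(13.4, 15), (23.0, 7), (20.8, 6), (24.5, 10), (25.3, 5)]
```

Depth shows the plate lying on the pin tips, about 10 mm high, with the bar having crept in the pads. I'll release it, back off and look from the top.

```bash
python3 - <<'E'
from plant import robot; from h import *
import pickle
robot.grip(.72,40)
robot.move_straight(F(0,-105,100),.2)
robot.goto(F(0,-250,130),down(YAW)); robot.sleep(.2)
f=robot.grab_frame("top");pickle.dump(f,open("top5.pkl","wb")); g=robot.grab_frame("scene");pickle.dump(g,open("scene5.pkl","wb"))
print(plane(f),plane(g),robot.sense()["t"])
cv2.imwrite("pics/p5b.png",np.hstack([cv2.resize(f["image"][105:185,215:295,::-1],(400,400),interpolation=cv2.INTER_CUBIC),cv2.resize(g["image"][140:220,245:325,::-1],(400,400),interpolation=cv2.INTER_CUBIC)]))
E
```

```text
(230, 'slope x 0.010 y 0.157 z0 23.3') (226, 'slope x -0.008 y 0.152 z0 23.1') 24.925
```

View pics/p5b.png

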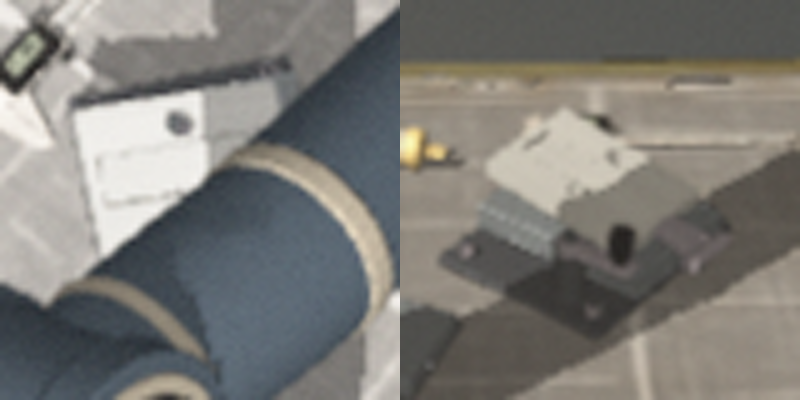

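The plate rests on the pins with its bar end dipped 9°, and the arm blocks the top view. I'll move aside for a clear measurement.

```bash
python3 - <<'E'
from plant import robot; from h import *
import pickle
robot.goto(F(-20,270,210),down(YAW)); robot.sleep(.1)
f=robot.grab_frame("top");pickle.dump(f,open("top6.pkl","wb"))
print(plane(f),robot.sense()["t"])
cv2.imwrite("pics/p6.png",cv2.resize(f["image"][100:190,210:300,::-1],(600,600),interpolation=cv2.INTER_CUBIC))
E
```

```text
(467, 'slope x 0.002 y 0.148 z0 23.4') 26.9833
```

View pics/p6.png

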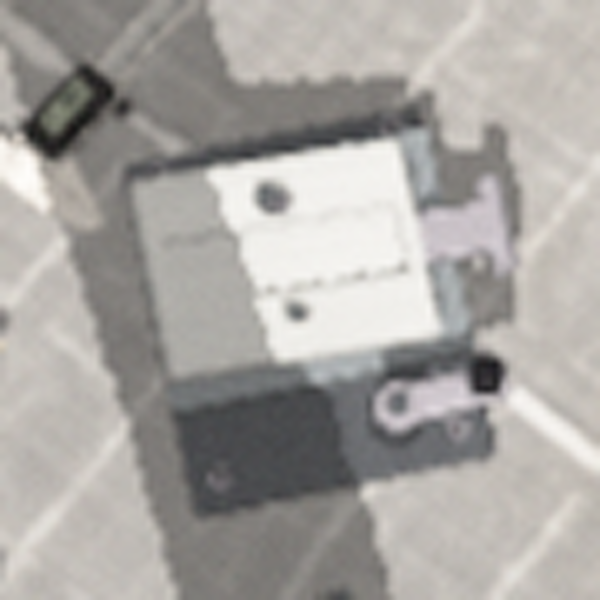

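```bash
python3 - <<'E'
import pickle; from h import *
t=pickle.load(open("top6.pkl","rb"))
def loc(a,b,h):
    w=ray(t,209.5+(a+.5)/6.667,99.5+(b+.5)/6.667,h)-C; return (np.array([w@ux,w@uy])*1e3).round(1)
zt=lambda y:.030+(24.1+.15*y)/1e3
print("large hole",loc(272,196,zt(5)),"small",loc(298,310,zt(5)))
for n,p,y in(("corner +x+y",(133,180),65),("+x-y",(402,138),-60),("-x-y",(440,335),-60),("-x+y",(172,378),65)): print(n,loc(*p,zt(y)))
print("bar ends",loc(490,183,.030+.002),loc(508,270,.032),"bar axis mid", loc(500,228,.03+.002))
W=cloud(t)-C; x,y,z=W@ux*1e3,W@uy*1e3,W[...,2]*1e3
m=(abs(x)<20)&(y<-85)&(y>-120)&(z>-22); print("bar top z med",np.median(z[m]),m.sum(),np.percentile(z[m],[10,90]), "y range",np.percentile(y[m],[5,95]))
# hole centroid: dark blob near
g=cv2.cvtColor(t["image"],cv2.COLOR_RGB2GRAY)
for n,(a,b) in dict(L=(272,196),S=(298,310)).items():
    u,v=209.5+a/6.667,99.5+b/6.667; r=4
    s=g[int(v)-r:int(v)+r+2,int(u)-r:int(u)+r+2].astype(float); bg=np.percentile(s,85); w=np.clip(bg-20-s,0,None)
    vv,uu=np.mgrid[int(v)-r:int(v)+r+2,int(u)-r:int(u)+r+2]; U,V=(uu*w).sum()/w.sum(),(vv*w).sum()/w.sum()
    q=ray(t,U,V,zt(5))-C; print(n,(q@ux*1e3).round(1),(q@uy*1e3).round(1))
E
```

```text
large hole [30.   7.1] small [-26.3   6.2]
corner +x+y [48.4 69.4]
+x-y [ 47.7 -59.3]
-x-y [-49.5 -57. ]
-x+y [-47.9  70.2]
bar ends [ 21.  -96.9] [-22.4 -96.3] bar axis mid [ -1.5 -96.9]
bar top z med 6.658959292585067 55 [2.54058344 9.66195953] y range [-99.43150871 -86.77066654]
L 29.9 7.7
S -25.2 7.2
```

The top view shows the plate offset about +7 mm in y: large hole at fixture (30, +7), small hole at (-26, +7), bar at y about -96. x is good. I'll regrip the bar firmly, lift, level and place 7 mm further towards -y.

```bash
python3 - <<'E'
from plant import robot; from h import *
import pickle
robot.goto(F(0,-96.3,120),down(YAW)); robot.grip(.75,40)
q=F(0,-96.3,-6)
print("contact",robot.move_straight(q,.15,contact_N=8)); robot.grip(0,115)
s=robot.sense(); print((s["tcp_pos"]-q)*1e3,s["wrist_force"].round(1),s["opening"]*85)
p,o=T(-96.3,20,0); robot.move_straight(p,.08)
print(plane(robot.grab_frame("scene")))
p,o=T(-105,26,-.15); robot.move_straight(p,.06,attitude=o)
s=robot.sense();f=robot.grab_frame("scene"); print(plane(f),s["t"],s["torque"].round(2),s["wrist_force"].round(1),(s["tcp_pos"]-p)*1e3)
E
```

```text
contact False
[ 0.89312759 -0.17934974  1.55374171] [-0.9  0.9  5.8] 42.74845646241404
(181, 'slope x 0.001 y 0.035 z0 27.8')
(167, 'slope x -0.017 y -0.072 z0 20.1') 30.7 [-0.17 -0.09 -0.02] [-0.  -0.4 -4.5] [-0.45471025  1.80636667 -0.95926196]
```

```bash
python3 - <<'E'
from plant import robot; from h import *
robot.grip(0,50)
print(plane(robot.grab_frame("scene")))
for z in (21,16,12,9,6):
    p,o=T(-105,z,-.15); robot.move_straight(p,.05)
    s=robot.sense(); print(z,s["wrist_force"].round(1),s["torque"].round(2),plane(robot.grab_frame("scene")))
    if abs(s["wrist_force"]).max()>25: break
print(s["t"])
E
```

```text
(170, 'slope x -0.009 y -0.079 z0 20.3')
21 [ 0.3  0.8 -3.9] [-0.03  0.06  0.02] (171, 'slope x -0.009 y -0.060 z0 16.6')
16 [-0.5 -0.  -3.2] [ 0.08  0.08 -0.04] (168, 'slope x -0.008 y -0.033 z0 15.5')
12 [-0.1 -0.3 -3.1] [0.14 0.13 0.02] (173, 'slope x 0.001 y -0.026 z0 13.9')
9 [ 1.1  1.1 -1. ] [0.14 0.18 0.04] (172, 'slope x -0.005 y -0.003 z0 12.4')
6 [-2.   1.5  8.2] [ 0.28  0.71 -0.03] (188, 'slope x 0.002 y 0.031 z0 15.8')
32.4667
```

At bar command 9 mm the plate read as seated (slope 0, z0 12.4 against 12.7 at the start). At 6 mm it was pressed too far. I'll return to 9 mm, release and check.

```bash
python3 - <<'E'
from plant import robot; from h import *
import pickle
p,o=T(-105,9,-.15); robot.move_straight(p,.05); print(plane(robot.grab_frame("scene")))
robot.grip(.72); p,o=T(-105,110,-.15); robot.move_straight(p,.2)
robot.goto(F(-20,270,210),down(YAW))
f=robot.grab_frame("top");g=robot.grab_frame("scene"); pickle.dump(f,open("top7.pkl","wb"))
print(plane(f),plane(g),robot.sense()["t"])
t=f
for n,u,v in(("L",250.2,129.6),("S",254,146.7)):
    r=4;gr=cv2.cvtColor(t["image"],cv2.COLOR_RGB2GRAY)
    print(n,[(np.array([w@ux,w@uy])*1e3).round(1) for w in [ray(t,u,v,.044)-C]])
cv2.imwrite("pics/p7.png",cv2.resize(f["image"][100:190,210:300,::-1],(600,600),interpolation=cv2.INTER_CUBIC))
E
```

```text
(180, 'slope x -0.007 y 0.006 z0 12.5')
(550, 'slope x -0.010 y -0.003 z0 12.9') (212, 'slope x -0.004 y -0.005 z0 12.8') 35.35
L [array([31.1,  7.7])]
S [array([-25.5,   7.2])]
```

View pics/p7.png

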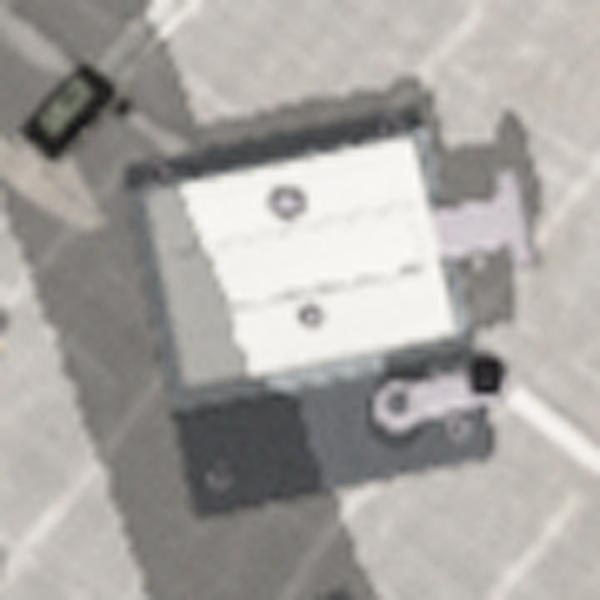

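Both pins show centred in their holes at (288,203) and (311,316), and the plate reads flat at seated height. Now I swing the clamp back.

```bash
python3 - <<'E'
from plant import robot; from h import *
import pickle
y0=YAW+np.pi/2
robot.goto(F(*knob(1.52),140),down(y0-1.52)); robot.grip(.45,30)
print("contact",robot.move_straight(F(*knob(1.52),41),.2,contact_N=8))
robot.grip(0,25); print(robot.sense()["opening"])
for a in np.linspace(1.52,.02,9)[1:]:
    robot.move_straight(F(*knob(a),41),.15,attitude=down(y0-a))
s=robot.sense(); print(s["opening"],s["wrist_force"].round(1),s["t"])
robot.grip(.45); robot.move_straight(F(*knob(.02),140),.3)
robot.goto(F(-20,270,210),down(YAW)); robot.sleep(.1)
f=robot.grab_frame("top");g=robot.grab_frame("scene");f0=pickle.load(open("top0.pkl","rb"))
print(plane(f),plane(g),robot.sense()["t"])
cv2.imwrite("pics/p8.png",np.hstack([cv2.resize(f["image"][100:190,210:300,::-1],(400,400),interpolation=cv2.INTER_CUBIC),cv2.resize(f["image"][75:235,160:400,::-1],(400,400*160//240)).__class__(0) if 0 else cv2.resize(g["image"][120:280,190:350,::-1],(400,400),interpolation=cv2.INTER_CUBIC)]))
E
```

```text
contact False
0.19098118157476904
0.19239946747371764 [-0.   0.7  7.1] 40.7167
(521, 'slope x 0.000 y -0.001 z0 13.0') (202, 'slope x -0.013 y -0.008 z0 12.7') 43.425
```

View pics/p8.png

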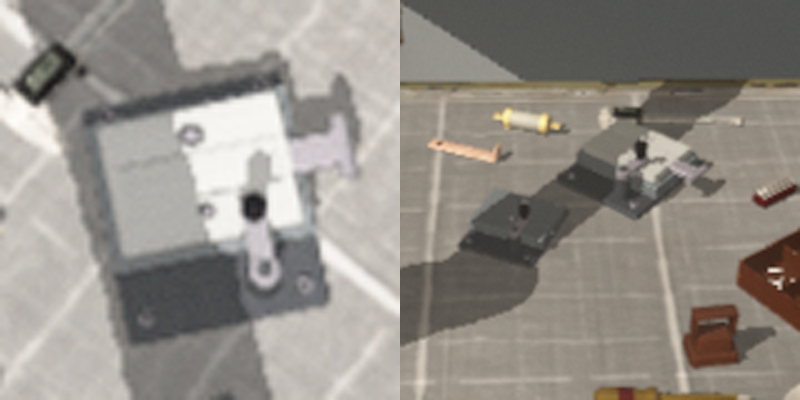

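The clamp arm is back over the plate (knob 253,205; pivot 264,268), the pins show in the holes, and the fuse, bus bar and plug look unmoved. I'll compute the clamp angle, then hand in.

```bash
python3 - <<'E'
from plant import robot; from h import *
import pickle
t=robot.grab_frame("top")
L=lambda a,b,h:(lambda w:np.array([w@ux,w@uy])*1e3)(ray(t,209.5+a/4.444,99.5+b/4.444,h)-C)
k=L(253,204,.083); th=np.arctan2(-(k[1]+30),k[0]+80); print(k,th,"large",L(190,134,.0415),"small",L(207,210,.0415))
if th<.12: robot.close_job(); print("handed in")
E
```

```text
[-38.52742421 -29.77594953] -0.00540232394921937 large [30.27321583  1.32516914] small [-26.43318776   0.75221257]
the job is handed in; nothing more can be done
handed in
```

I handed the job in at about 44 s. By my last checks the changeover is complete, though no verdict was reported.

- **What I did:** I swung the clamp clear and turned the plate end over end by its T-bar. I then seated it on both pins with the fuse pocket up, and swung the clamp back over it.
- **What went wrong:** On the first lay-down the plate came to rest on the pin tips, about 7 mm off towards fixture +y, because the bar had crept in the pads. I let go, measured the offset from above, gripped the bar again and lowered the plate properly.
- **Plate:** It is flat within about 0.015 rad. Its top reads 12.7 to 13.0 mm above the seat by depth, and it read 12.7 to 13.2 mm when seated at the start. Both pins can be seen in their holes, about 1 mm from where I expected them.
- **Clamp:** Its angle measures about 0.0 rad, so it is at its stop.
- **Bystanders:** The fuse link, bus bar and service plug looked unmoved in the last picture; I did not measure them. The arm was well clear of everything at hand-in.

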